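# Index the ring-marking fixture and swing its clamp home

## Task

On the rotary ring-marking fixture, push the long pointed arm round with a finger until it points straight at the tallest of the three posts on the rim, and leave it pointing there. Then push the clamp lever beside the disc round until it is fully home against its stop pin. Only push: the arm and its hub lift out of their seat easily and must stay down in it, and everything standing loose about the fixture is to be left where it is.

Things in the scene. Friction and masses are not known exactly. Their poses are not given: they have to be found in the camera images.
- fixture: Fixed rotary marking fixture: a grey disc, 290 mm diameter, 20 mm thick. A slab 90 mm wide, equally thick, sticks out of its -y side to 255 mm from the axis and carries the clamp lever. Origin: on the disc's axis, at the work surface. z up; it stands turned about z by up to 0.35 rad.
- pointer_hub (a point): Point on the turning axis at the arm's mid-height, 44 mm above the work surface. Its frame turns with the arm: x along the long arm to the tip, z up. The hub is 56 mm across, its top at 54 mm height; a thin mandrel with a ring stands on it up to 84 mm. Two short spokes with ball ends, reaching 60 mm from the axis, stand 2.1 rad either side of the long arm.
- pointer_tip (a point): Point of the long arm's conical point, 111 mm from the axis, 44 mm above the work surface. The long arm is a square steel bar 14 mm wide, 14 mm high (37 to 51 mm above the work surface, 17 mm clear of the disc below), running from the hub (28 mm from the axis) to 87 mm; then comes the conical point, no wider than the bar.
- pointer (a joint): Angle of the long arm about the vertical axis, rad: 0 along the fixture's +y, growing counter-clockwise seen from above; stops at -1.9 and 1.9. Light friction (1 to 2 N at mid-arm), no spring: it stays where it is left. It starts between two of the posts, so either direction may be needed.
- carrier (a joint): How far the arm and its hub have been lifted out of their seat, m: 0 when seated, up to 0.05. Only its weight of about 0.6 kg keeps it down. It must stay seated.
- tall_post_foot (a point): Foot (centre, on the disc's top face, 20 mm above the work surface) of the tallest post, the one to point at: plain round steel, 16 mm diameter, 55 mm high, top at 75 mm. The three posts stand fixed near the disc's rim, about 128 mm from the axis, outside the arm's sweep, about 60 degrees apart; which stands where varies.
- short_post_foot (a point): Foot (centre, on the disc's top face) of the short plain round post, 16 mm diameter, 18 mm high. Not the one to point at.
- flat_post_foot (a point): Foot (centre, on the disc's top face) of the thin post with a flat round head, 20 mm across the head, 20 mm high. Not the one to point at.
- clamp_pivot (a point): Pivot axis of the clamp lever at the lever's mid-height, 44 mm above the work surface; in the fixture's frame at x -30 mm, y -195 mm. Its frame turns with the lever: x from the pivot along the lever to the ball. Round the pivot is a boss of 28 mm diameter, its top 54 mm above the work surface.
- clamp_ball (a point): Centre of the black ball (24 mm diameter) at the clamp lever's end, 86 mm from the pivot, 44 mm above the work surface. The lever is a flat steel bar 12 mm wide, 14 mm high (37 to 51 mm above the work surface, 17 mm clear of the slab below).
- clamp (a joint): Angle of the clamp lever, rad: 0 fully open (along the fixture's +x), growing clockwise seen from above to 1.25, fully home at the stop pin (10 mm diameter, its top 50 mm above the work surface, 37 mm from the pivot). Light friction (1 to 2 N near the ball), no spring: stays where it is left. It starts at 0 to 0.35.
- jar: Loose small clear jar with black lid, 40 mm diameter, 60 mm high, beside the fixture. Origin: centre of its underside.
- lens_cap: Loose black lens cap, 54 mm diameter, 15 mm high. Origin: centre of its underside.
- eraser: Loose green block, 35 x 50 x 18 mm. Origin: centre of its underside.
- driver: Loose screwdriver, 150 mm long, lying beside the fixture. Origin: underside, near its middle.
- ring_stick: Loose steel ring stick on a 44 mm foot, 85 mm high. Origin: centre of its underside.
- tray_left: Black ring tray, 260 x 190 x 28 mm, on the robot's left. Origin: centre of its underside.
- tray_right: Black ring tray, 260 x 190 x 28 mm, on the robot's right. Origin: centre of its underside.

How it is judged:
On the way, in this order (a step that is already met when the one before it is completed fails the run):
1. the long arm points at the tallest post (y of tall_post_foot in the frame of pointer_hub between -0.011 and 0.011 m and x of tall_post_foot in the frame of pointer_hub above 0.08 m and velocity of joint pointer between -0.1 and 0.1 rad/s and value of joint carrier below 0.003 m and value of joint clamp below 0.6 rad), for 0.2 s.
2. the clamp lever is home at its stop (value of joint clamp above 1.13 rad), for 0.2 s.
At the end, for the whole second after the job is handed in: the arm's line, from hub to tip, passes within 11 mm (about 5 degrees) of the tallest post's axis and the arm is at rest; the clamp lever stands within 0.12 rad (7 degrees) of its stop at 1.25; the hub is seated (lifted less than 3 mm) (y of tall_post_foot in the frame of pointer_hub between -0.011 and 0.011 m and x of tall_post_foot in the frame of pointer_hub above 0.08 m and velocity of joint pointer between -0.1 and 0.1 rad/s and value of joint clamp above 1.13 rad and value of joint carrier below 0.003 m); the robot touches nothing.
It fails at once if the arm and its hub are lifted out of their seat (more than 6 mm) (value of joint carrier above 0.006 m).
It fails at once if a loose thing about the fixture is shifted by more than 20 mm, lifted or knocked over (distance of any of jar, lens_cap, eraser, driver, ring_stick, tray_left, tray_right from where it was at the start of the episode above 0.02 m or angle between any of jar, ring_stick's own z axis and vertical above 0.5 rad).
It also fails if it takes over 67 s, if anything falls off the work surface, if the arm or the gripper's body presses on something with over 40 N, if the wrist force passes 120 N, or if a joint passes its speed limit or range.

## Robot

A 6-joint arm with a two-finger parallel gripper is mounted at the origin on the work surface. World frame = base frame: x ahead of the robot, y to its left, z up, the work surface at z = 0. Lengths are in m, angles in rad, forces in N, time in s.
With the tool pointing down it reaches from about 0.375 to 0.9 m from the base axis. Payload 3.1 kg.
Tool frame: the origin (TCP) lies on the centre line of the jaws, within the pads' length; the fingertips stand 19 mm ahead of it and the grasp point (between the pads) is the TCP; z points along the fingers, y is the line along which they close (so a half turn about z gives the same grasp; the last joint's range is limited). The gripper opens to 85 mm and grips with 20 to 120 N. Pads are 22 mm wide; open, the fingers measure 114 mm over their backs; the gripper's body (76 mm by 85 mm) begins 54 mm behind the grasp point. The pads swing forward as they close: fully open they stand 13 mm farther back than shut.
Start: joints at [-1.423, 0.527, 1.433, -0, 1.181, -0.178], TCP at [0.2, -0.592, 0.25] pointing down, gripper open.
Joint ranges: [-3.08, 3.08], [-0.75, 2.2], [0.22, 2.44], [-1.43, 4.57], [0, 2.65], [-2.85, 2.85]. Speed limits (rad/s): [2.79, 2.79, 3.14, 3.14, 3.14, 3.14].

## Interface

Orientations are given as a unit quaternion [x, y, z, w].
In Python, from station import manip, cams, sign_off gives the robot as it stands.
- The arm moves only by the tool carry_out, never from a script. Its argument "targets" is a list that holds one entry, the list of rows, each a list of 7 numbers: the shift along the tool's x, y, z in cm, then the turn, a rotation vector about the tool's x, y, z in degrees, then the finger opening in cm, from 0 to 8.54. A call has 1 to 12 rows; each row is the pose to reach, as a shift and turn from the pose commanded when the call began, along the tool's axes at that moment; what a row does not reach only later rows make up. A row lasts 1/12 s, in which the tool goes at most 41.7 mm and 7.16 degrees, less where a joint would pass 70% of its speed; a pose out of reach is approached as far as the arm can. A call with a gripper value outside its range is refused whole. The fingers move at their own pace and stop on an object; "force" is the grip in N (left out, the last holds). Time passes only in rows, so rows that repeat a pose let the fingers close. It gives the time, the measured TCP pose, the force, the opening and the grip force at its end, in the units of the state.
- manip.sense(): the state, without advancing time (a new reading comes with each control period).
- cams.snapshot(name): name is "side" or "top" or "wrist"; returns the picture (480x640x3 uint8, red, green, blue); there is no depth.
- cams.camera_info(name): a dict with "K" (3x3 intrinsics, pixels), "T" (4x4, takes a point from camera to world coordinates). Camera axes: x right, y down, z forward; pixel columns grow to the right and rows downward; lengths in m; the calibration is good to about 2 mm. A picture is of the moment at which its call begins: read the wrist's pose just before it. camera_info takes no time and is no camera call; for the wrist camera it gives the pose at the moment of the call.
- sign_off(): hands the job in; it is judged then, once.
The state is a dict: "t": time; "q": joint angles; "qd": joint speeds; "tau": joint torques, N m; "tcp_pos": TCP position; "tool_rot": TCP orientation; "force": force on the tool from outside, world axes, zero at the start; "ft_torque": the same for the moment, N m; "finger_gap": opening from 0.0 (shut) to 1.0 (fully open); "gripper_force": force on a finger pad.
Only numpy, scipy, OpenCV 4.12 (cv2) and the standard library are available. Lean on these libraries where they do the work, as an engineer would, in place of code of your own. Each camera call takes 0.05 s, during which the arm holds its last target. There are 200 camera calls.

## Working session

There is one attempt and no reset: what is moved stays moved. The work goes in short steps, Python scripts to look and compute and a tool call to move; the robot and the scene stay as the last step left them, time stands still between calls to the robot, and variables do not carry over. Pictures are saved under pics/ and viewed, at most 10 in all, crops included, and the job is handed in when it is done.

Besides the shell and the picture viewer there is one more tool, called after "Emit:" by a JSON object that holds its "api" and its "payload", one argument or row to a line. carry_out: Moves the arm, as the interface text tells. Its arguments: {"type":"object","properties":{"targets":{"type":"array"},"force":{"type":"number"}},"required":["targets"]}

```bash
mkdir -p pics; python3 - <<'E'
from station import manip,cams
import cv2
s=manip.sense();print(s['t'],s['tcp_pos'],s['tool_rot'],s['finger_gap'])
for n in('top','side'):
    cv2.imwrite(f'pics/{n}0.png',cams.snapshot(n)[:,:,::-1]);c=cams.camera_info(n);print(c['K'],c['T'])
E
```

```text
0.0 [ 0.19997674 -0.59143119  0.2493156 ] [ 9.86762443e-01  1.62168620e-01  2.62247081e-05 -1.10447234e-03] 1.0018786034082503
[[570.39360283   0.         310.31660483]
 [  0.         570.39360283 242.68764301]
 [  0.           0.           1.        ]] [[-0.01022371 -0.98311082  0.18272545  0.31071208]
 [-0.99975264  0.01365916  0.01755249 -0.01028619]
 [-0.01975191 -0.1825008  -0.98300728  1.53699329]
 [ 0.          0.          0.          1.        ]]
[[453.22355117   0.         323.33589066]
 [  0.         453.22355117 240.98043854]
 [  0.           0.           1.        ]] [[-0.81059192 -0.42219867  0.40581896  0.09253683]
 [-0.58520461  0.55816704 -0.588205    0.69556397]
 [ 0.02182461 -0.71428135 -0.6995183   0.91108342]
 [ 0.          0.          0.          1.        ]]
```

View pics/top0.png

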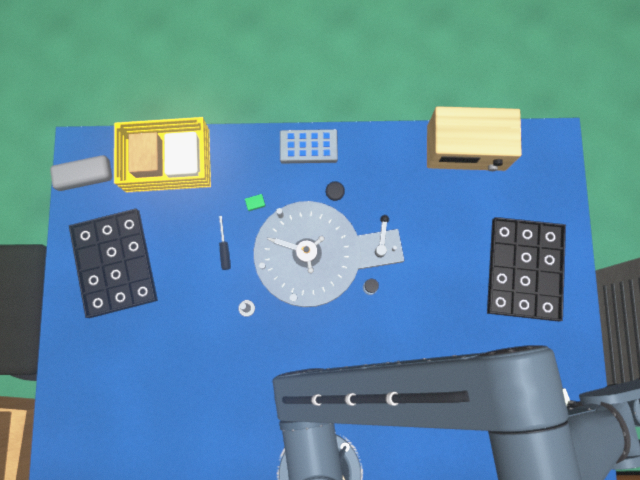

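View pics/side0.png

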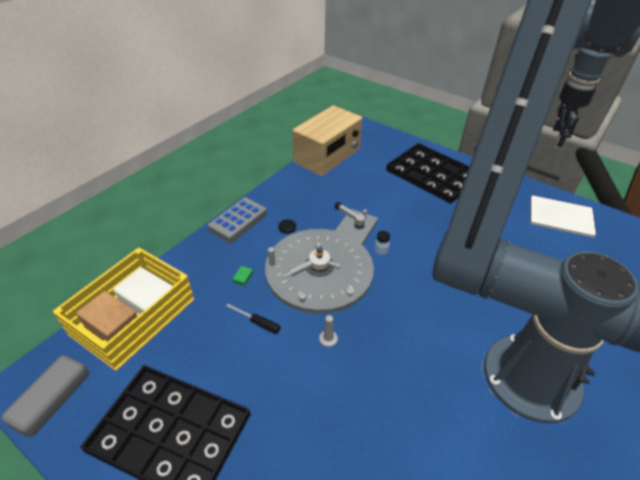

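The top view shows the disc centred near (306,253), the arm tip near (270,240), the tall post near (280,212), the other posts near (263,266) and (293,298), and the lever from (381,250) to its ball at (385,218). In the side view the tall post is near (271,257). I'll enlarge both views.

```bash
python3 - <<'E'
import cv2
a=cv2.imread('pics/top0.png')[180:320,235:415];cv2.imwrite('pics/topc.png',cv2.resize(a,None,fx=4.25,fy=4.25,interpolation=cv2.INTER_CUBIC))
a=cv2.imread('pics/side0.png')[195:315,255:405];cv2.imwrite('pics/sidec.png',cv2.resize(a,None,fx=5,fy=5,interpolation=cv2.INTER_CUBIC))
E
```

```text
(no output)
```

View pics/topc.png

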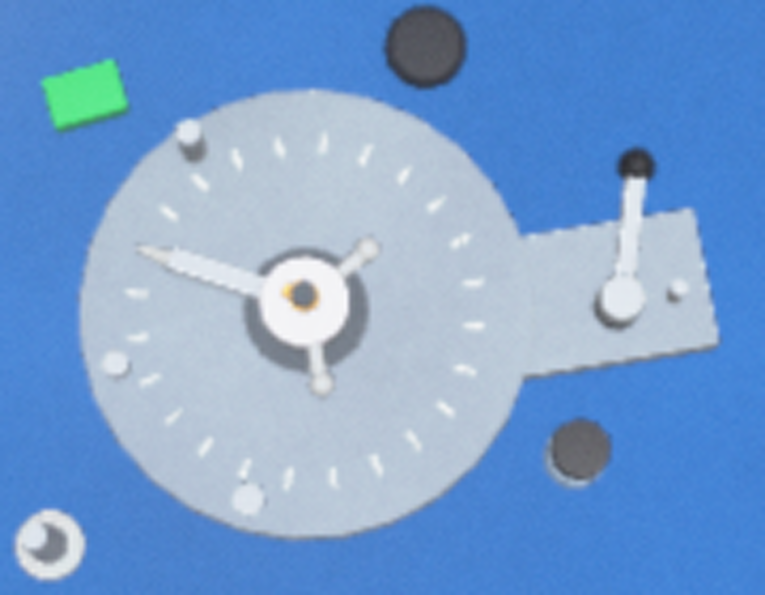

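View pics/sidec.png

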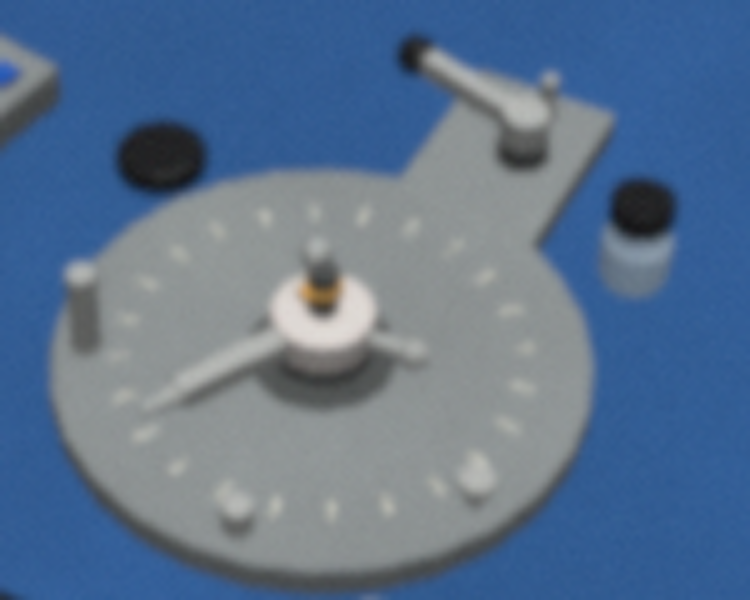

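The crops confirm the tall post: its top is at (189,131) and its foot at about (195,152) in the top crop. The arm tip is at (139,249), the hub at (304,300), the lever pivot at (621,297), the ball at (636,166) and the stop pin at (678,289).

```bash
cat > h.py <<'E'
import numpy as np
from station import manip,cams
def ray(n,u,v,z):
    c=cams.camera_info(n);T=np.array(c['T']);d=T[:3,:3]@np.linalg.inv(c['K'])@[u,v,1];o=T[:3,3]
    return (o+d*(z-o[2])/d[2])
def crop(u,v,z): return ray('top',235+(u+.5)/4.25-.5,180+(v+.5)/4.25-.5,z)
def side(u,v,z): return ray('side',255+(u+.5)/5-.5,195+(v+.5)/5-.5,z)
E
python3 - <<'E'
from h import *
P={}
for n,a in dict(hub=(304,300,.054),tip=(139,249,.044),post=(189,131,.075),foot=(195,152,.02),p2=(115,363,.038),p3=(248,498,.04),pivot=(621,297,.054),ball=(636,166,.044),pin=(678,289,.05),cap=(426,45,.015),jar=(581,449,.06),era=(85,95,.018),stick=(50,545,.004),spA=(368,249,.044),spB=(321,384,.044)).items():
    P[n]=crop(*a);print(n,P[n].round(4))
for n,a in dict(hub=(325,310,.054),post=(81,270,.075),pivot=(525,105,.054),ball=(415,54,.044),tip=(145,408,.044)).items(): print('side',n,side(*a).round(4))
ang=lambda a,b:np.arctan2(*(P[b]-P[a])[[1,0]])
for a,b in(('hub','tip'),('hub','post'),('hub','foot'),('pivot','ball'),('hub','pivot')):print(a,b,ang(a,b),np.linalg.norm((P[b]-P[a])[:2]))
E
```

```text
hub [0.5664 0.0274 0.054 ]
tip [0.602  0.1311 0.044 ]
post [0.6701 0.0973 0.075 ]
foot [0.6697 0.0975 0.02  ]
p2 [0.5307 0.1464 0.038 ]
p3 [0.4452 0.0635 0.04  ]
pivot [ 0.5656 -0.169   0.054 ]
ball [ 0.6509 -0.1823  0.044 ]
pin [ 0.5708 -0.2049  0.05  ]
cap [ 0.74   -0.0523  0.015 ]
jar [ 0.4708 -0.141   0.06  ]
era [0.7091 0.1689 0.018 ]
stick [0.4202 0.1905 0.004 ]
spA [ 0.6    -0.0128  0.044 ]
spB [0.515  0.0176 0.044 ]
side hub [0.5634 0.028  0.054 ]
side post [0.6694 0.0973 0.075 ]
side pivot [ 0.5676 -0.1726  0.054 ]
side ball [ 0.6503 -0.1819  0.044 ]
side tip [0.6012 0.1302 0.044 ]
hub tip 1.2395866664598245 0.1096348443643787
hub post 0.5928717790957139 0.12513777724404881
hub foot 0.5959917769029075 0.12489785221608393
pivot ball -0.15393643915457417 0.08630901986188204
hub pivot -1.57482189334332 0.1964236429161209
```

Emit:
{"api": "carry_out", "payload": {
  "targets": [
    [[55.6, -54.2, 8, 0, 0, 0, 0], [55.6, -54.2, 8, 0, 0, 0, 0], [55.6, -54.2, 8, 0, 0, 0, 0], [55.6, -54.2, 8, 0, 0, 0, 0], [55.6, -54.2, 8, 0, 0, 0, 0], [55.6, -54.2, 8, 0, 0, 0, 0], [55.6, -54.2, 8, 0, 0, 0, 0], [55.6, -54.2, 8, 0, 0, 0, 0], [55.6, -54.2, 8, 0, 0, 0, 0], [55.6, -54.2, 8, 0, 0, 0, 0], [55.6, -54.2, 8, 0, 0, 0, 0], [55.6, -54.2, 8, 0, 0, 0, 0]]
  ],
  "force": 20
}}

```text
t: 1.1
tcp_pos: [0.4267, -0.1472, 0.1988]
tool_rot: [0.987, 0.162, -0.0, -0.0]
force: [0.4, 0.2, 0.6]
finger_gap: -0.0
gripper_force: 0.0
```

```bash
cat >> h.py <<'E'
from scipy.spatial.transform import Rotation as R
def rows(pts):
    "pts: world x,y,z,yaw of tool x -> shifts in cm, turn about tool z in deg"
    s=manip.sense();M=R.from_quat(s['tool_rot']);m=M.as_matrix();y0=np.arctan2(m[1,0],m[0,0])
    print('t',s['t'],'tcp',s['tcp_pos'].round(4),'yaw',y0.round(3),'F',np.round(s['force'],1),'gap',s['finger_gap'],'tilt',m[:,2].round(4))
    for p in pts:
        print((m.T@(np.array(p[:3])-s['tcp_pos'])*100).round(1),round(-np.degrees(p[3]-y0),1))
E
python3 -c "
from h import *
rows([(.553,.1004,.15,-.33)])"
```

```text
t 1.1 tcp [ 0.4267 -0.1472  0.1988] yaw 0.325 F [0.4 0.2 0.6] gap -7.088494595255196e-07 tilt [-2.e-04  2.e-04 -1.e+00]
[ 19.9 -19.4   4.9] 37.6
```

Emit:
{"api": "carry_out", "payload": {
  "targets": [
    [[19.9, -19.4, 4.9, 0, 0, 37.6, 0], [19.9, -19.4, 4.9, 0, 0, 37.6, 0], [19.9, -19.4, 4.9, 0, 0, 37.6, 0], [19.9, -19.4, 4.9, 0, 0, 37.6, 0], [19.9, -19.4, 4.9, 0, 0, 37.6, 0], [19.9, -19.4, 4.9, 0, 0, 37.6, 0], [19.9, -19.4, 4.9, 0, 0, 37.6, 0], [19.9, -19.4, 4.9, 0, 0, 37.6, 0], [19.9, -19.4, 4.9, 0, 0, 37.6, 0], [19.9, -19.4, 4.9, 0, 0, 37.6, 0], [19.9, -19.4, 4.9, 0, 0, 37.6, 0]]
  ]
}}

```text
t: 2.02
tcp_pos: [0.552, 0.0979, 0.1497]
tool_rot: [0.986, -0.164, -0.001, 0.0]
force: [0.1, 0.1, -0.1]
finger_gap: -0.003
gripper_force: 0.0
```

```bash
python3 -c "
from h import *
import cv2
rows([(.553,.1004,.054,-.33)])
cv2.imwrite('pics/w1.png',cams.snapshot('wrist')[:,:,::-1])"
```

```text
t 2.0167 tcp [0.552  0.0979 0.1497] yaw -0.33 F [ 0.1  0.1 -0.1] gap -0.0028937454060068302 tilt [-1.7e-03 -4.0e-04 -1.0e+00]
[ 0.  -0.3  9.6] -0.0
```

View pics/w1.png

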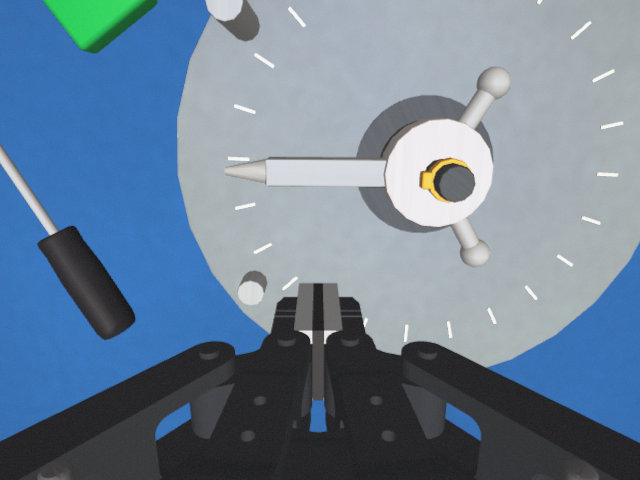

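The wrist view shows the arm bar at row 172 from column 265 to 385, the hub at (440,172), p2 near (250,290) and the wide knuckles along tool y. I'll turn the tool 90° so the knuckles lie across the arm and stay clear of the mandrel.

```bash
python3 -c "
from h import *
print(manip.sense()['q'].round(2))
rows([(.548,.102,.15,1.24),(.548,.102,.054,1.24)])"
```

```text
[-0.02  0.58  1.69 -0.    0.88  1.88]
t 2.0667 tcp [0.552  0.0974 0.15  ] yaw -0.331 F [0.1 0.1 0.6] gap 0.0001082327870087117 tilt [-1.2e-03 -3.0e-04 -1.0e+00]
[-0.5 -0.3 -0. ] -90.0
[-0.5 -0.3  9.6] -90.0
```

Emit:
{"api": "carry_out", "payload": {
  "targets": [
    [[-0.5, -0.3, 0, 0, 0, -90, 0], [-0.5, -0.3, 0, 0, 0, -90, 0], [-0.5, -0.3, 0, 0, 0, -90, 0], [-0.5, -0.3, 0, 0, 0, -90, 0], [-0.5, -0.3, 0, 0, 0, -90, 0], [-0.5, -0.3, 0, 0, 0, -90, 0], [-0.5, -0.3, 0, 0, 0, -90, 0], [-0.5, -0.3, 0, 0, 0, -90, 0], [-0.5, -0.3, 0, 0, 0, -90, 0], [-0.5, -0.3, 0, 0, 0, -90, 0], [-0.5, -0.3, 0, 0, 0, -90, 0], [-0.5, -0.3, 0, 0, 0, -90, 0]]
  ]
}}

```text
t: 3.07
tcp_pos: [0.5486, 0.101, 0.1505]
tool_rot: [0.833, 0.553, -0.0, 0.0]
force: [-0.2, 0.2, -0.4]
finger_gap: -0.003
gripper_force: 0.0
```

```bash
python3 -c "
from h import *
rows([(.548,.102,.054,1.24)])"
```

```text
t 3.0667 tcp [0.5486 0.101  0.1505] yaw 1.173 F [-0.2  0.2 -0.4] gap -0.0027387907279545513 tilt [-1.e-04 -2.e-04 -1.e+00]
[ 0.1 -0.1  9.7] -3.8
```

Now I'll lower the tool and plan the arc.

Emit:
{"api": "carry_out", "payload": {
  "targets": [
    [[0.1, -0.1, 3, 0, 0, -3.8, 0], [0.1, -0.1, 6, 0, 0, -3.8, 0], [0.1, -0.1, 8, 0, 0, -3.8, 0], [0.1, -0.1, 9.7, 0, 0, -3.8, 0], [0.1, -0.1, 9.7, 0, 0, -3.8, 0], [0.1, -0.1, 9.7, 0, 0, -3.8, 0]]
  ]
}}

```text
t: 3.57
tcp_pos: [0.5478, 0.1027, 0.0528]
tool_rot: [0.816, 0.579, -0.001, -0.001]
force: [-0.2, 0.9, 0.9]
finger_gap: 0.001
gripper_force: 0.0
```

```bash
cat >> h.py <<'E'
hub=np.array([.565,.0275])
def arc(ths,r,d,z=.054):
    return [(*(hub+r*np.array([np.cos(t),np.sin(t)])-d*np.array([np.sin(t),-np.cos(t)])),z,t) for t in ths]
E
python3 -c "
from h import *
rows(arc([1.24],.065,.03)+arc(1.24-.045*np.arange(1,12),.065,.0215))"
```

```text
t 3.5667 tcp [0.5478 0.1027 0.0528] yaw 1.234 F [-0.2  0.9  0.9] gap 0.0006920228923129417 tilt [-2.2e-03 -1.0e-04 -1.0e+00]
[-0.   1.1 -0.1] -0.4
[ 0.   2.2 -0.1] 2.2
[ 0.1  2.5 -0.1] 4.8
[ 0.2  2.8 -0.1] 7.4
[ 0.2  3.1 -0.1] 10.0
[ 0.3  3.4 -0.1] 12.5
[ 0.3  3.7 -0.1] 15.1
[ 0.3  4.  -0.1] 17.7
[ 0.3  4.4 -0.1] 20.3
[ 0.3  4.7 -0.1] 22.8
[ 0.3  5.  -0.1] 25.4
[ 0.2  5.3 -0.1] 28.0
```

Emit:
{"api": "carry_out", "payload": {
  "targets": [
    [[0, 0.6, -0.1, 0, 0, 0, 0], [0, 1.1, -0.1, 0, 0, 0, 0], [0, 1.6, -0.1, 0, 0, 1, 0], [0, 2.0, -0.1, 0, 0, 2, 0], [0.1, 2.4, -0.1, 0, 0, 4, 0], [0.2, 2.8, -0.1, 0, 0, 7.4, 0], [0.2, 3.1, -0.1, 0, 0, 10, 0], [0.3, 3.4, -0.1, 0, 0, 12.5, 0], [0.3, 3.7, -0.1, 0, 0, 15.1, 0], [0.3, 4.0, -0.1, 0, 0, 17.7, 0], [0.3, 4.2, -0.1, 0, 0, 19, 0], [0.3, 4.3, -0.1, 0, 0, 20, 0]]
  ]
}}

```text
t: 4.57
tcp_pos: [0.5904, 0.093, 0.0545]
tool_rot: [0.904, 0.428, 0.0, -0.0]
force: [-1.7, 1.3, 0.7]
finger_gap: -0.004
gripper_force: 1.0
```

```bash
python3 -c "
from h import *
import cv2
a=cams.snapshot('top')[180:320,235:415,::-1];b=cams.snapshot('wrist')[::2,::2,::-1]
cv2.imwrite('pics/a1.png',cv2.resize(a,None,fx=4.25,fy=4.25,interpolation=cv2.INTER_CUBIC))
rows(arc([.588],.065,.0215))"
```

```text
t 4.6667 tcp [0.5904 0.0928 0.0544] yaw 0.887 F [-1.1  1.2  0.4] gap 0.0008782382727611486 tilt [ 7.e-04  1.e-04 -1.e+00]
[0.2 2.  0. ] 17.1
```

View pics/a1.png

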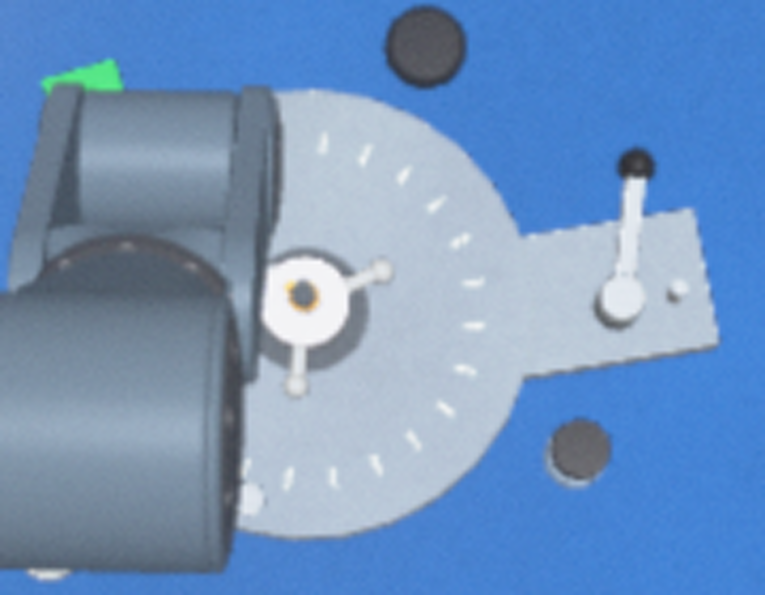

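The arm is hidden under the wrist, but its spokes are visible at (384,270) and (296,384), which gives the angle.

```bash
python3 -c "
from h import *
for s,o in (((384,270),2.1),((296,384),-2.1)):
    p=crop(*s,.044)[:2]-hub; print(np.arctan2(p[1],p[0])+o, np.linalg.norm(p))
p=manip.sense()['tcp_pos'][:2]-hub;th=.9
for th in(.85,.9,.95,1.0,1.05):
  print(th,'r',p@[np.cos(th),np.sin(th)],'d',-p@[np.sin(th),-np.cos(th)])"
```

```text
0.9336562494333349 0.05451043147493907
0.9296071654046796 0.05010569933760958
0.85 r 0.06587835946332285 d 0.024006464211961218
0.9 r 0.06699585180682696 d 0.020683916703966694
0.95 r 0.06794588941157917 d 0.017309670176187855
1.0 r 0.06872609767833758 d 0.013892158487670492
1.05 r 0.06933452649275992 d 0.01043992363783023
```

```bash
python3 -c "
from h import *
rows(arc(np.r_[np.arange(.88,.63,-.05),.62,.6],.065,.0187))"
```

```text
t 4.6667 tcp [0.5904 0.0928 0.0544] yaw 0.887 F [-1.1  1.2  0.4] gap 0.0008782382727611486 tilt [ 7.e-04  1.e-04 -1.e+00]
[-0.2  0.3  0. ] 0.4
[-0.1  0.7  0. ] 3.2
[-0.  1.  0.] 6.1
[0.  1.3 0. ] 9.0
[0.1 1.7 0. ] 11.8
[0.1 2.1 0. ] 15.3
[0.1 2.2 0. ] 16.4
```

Emit:
{"api": "carry_out", "payload": {
  "targets": [
    [[-0.1, 0.3, 0, 0, 0, 0.4, 0], [-0.1, 0.7, 0, 0, 0, 3.2, 0], [0, 1.0, 0, 0, 0, 6.1, 0], [0, 1.3, 0, 0, 0, 9, 0], [0.1, 1.6, 0, 0, 0, 11.8, 0], [0.1, 1.8, 0, 0, 0, 13.5, 0], [0.1, 2.0, 0, 0, 0, 15, 0], [0.1, 2.1, 0, 0, 0, 16, 0], [0.1, 2.15, 0, 0, 0, 16.4, 0], [0.1, 2.2, 0, 0, 0, 16.4, 0], [0.1, 2.2, 0, 0, 0, 16.4, 0]]
  ]
}}

```text
t: 5.58
tcp_pos: [0.6077, 0.0796, 0.054]
tool_rot: [0.955, 0.296, -0.0, -0.0]
force: [-0.8, 1.9, -0.6]
finger_gap: 0.001
gripper_force: 0.9
```

```bash
python3 -c "
from h import *
import cv2
a=cams.snapshot('top')[180:320,235:415,::-1]
cv2.imwrite('pics/a2.png',cv2.resize(a,None,fx=4.25,fy=4.25,interpolation=cv2.INTER_CUBIC))
rows(arc([.588],.065,.0187))"
```

```text
t 5.6333 tcp [0.6077 0.0796 0.054 ] yaw 0.601 F [-1.2  1.5  0. ] gap -0.001088260743584216 tilt [-1.e-04 -1.e-04 -1.e+00]
[0.1 0.1 0. ] 0.7
```

View pics/a2.png

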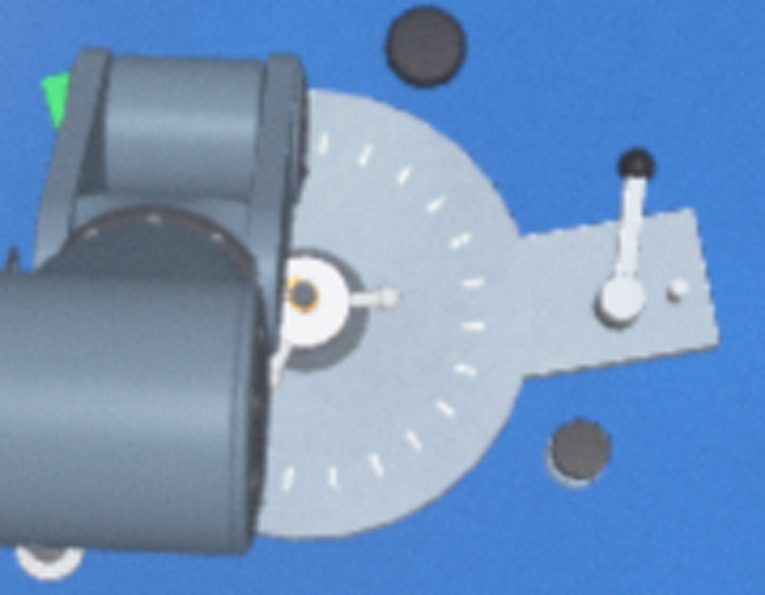

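The spoke ball is now at (390,296). I'll check the angle, then back off and look at the arm unobstructed.

```bash
python3 -c "
from h import *
for s in ((368,249),(390,296)):
    p=crop(*s,.044)[:2]-hub; print(np.arctan2(p[1],p[0])+2.1, np.linalg.norm(p))
p=arc([.6],.055,.045)[0]
rows([p,(*p[:2],.15,.6),(.5,.2,.2,.6)])"
```

```text
1.244317861262818 0.05335117863269557
0.6199727400198796 0.05383511726213603
t 5.6333 tcp [0.6077 0.0796 0.054 ] yaw 0.601 F [-1.2  1.5  0. ] gap -0.001088260743584216 tilt [-1.e-04 -1.e-04 -1.e+00]
[-1.  -2.6  0. ] 0.0
[-1.  -2.6 -9.6] 0.0
[ -2.1 -16.  -14.6] 0.0
```

Emit:
{"api": "carry_out", "payload": {
  "targets": [
    [[0.1, 0.1, 0, 0, 0, 0.7, 0], [0.1, 0.2, 0, 0, 0, 0.7, 0], [0.1, 0.2, 0, 0, 0, 0.7, 0], [0.1, 0.2, 0, 0, 0, 0.7, 0], [0, 0, 0, 0, 0, 0, 0], [-0.4, -1.0, 0, 0, 0, 0, 0], [-0.8, -2.2, 0, 0, 0, 0, 0], [-1, -2.6, -2, 0, 0, 0, 0], [-1, -2.6, -5, 0, 0, 0, 0], [-1, -2.6, -8, 0, 0, 0, 0], [-1, -2.6, -10, 0, 0, 0, 0], [-1, -2.6, -10, 0, 0, 0, 0]]
  ]
}}

```text
t: 6.63
tcp_pos: [0.5869, 0.0963, 0.1588]
tool_rot: [0.955, 0.296, 0.005, 0.002]
force: [0.8, -0.4, -0.1]
finger_gap: 0.001
gripper_force: 0.0
```

```bash
python3 -c "
from h import *
rows([(.639,-.141,.15,-.154)])"
```

```text
t 6.6333 tcp [0.5869 0.0963 0.1588] yaw 0.602 F [ 0.8 -0.4 -0.1] gap 0.001017256308846351 tilt [ 9.5e-03 -3.0e-04 -1.0e+00]
[-9.1 22.5  0.9] 43.3
```

Emit:
{"api": "carry_out", "payload": {
  "targets": [
    [[-9.1, 22.5, 0.3, 0, 0, 43.3, 0], [-9.1, 22.5, 0.3, 0, 0, 43.3, 0], [-9.1, 22.5, 0.3, 0, 0, 43.3, 0], [-9.1, 22.5, 0.3, 0, 0, 43.3, 0], [-9.1, 22.5, 0.3, 0, 0, 43.3, 0], [-9.1, 22.5, 0.3, 0, 0, 43.3, 0], [-9.1, 22.5, 0.3, 0, 0, 43.3, 0], [-9.1, 22.5, 0.3, 0, 0, 43.3, 0], [-9.1, 22.5, 0.3, 0, 0, 43.3, 0], [-9.1, 22.5, 0.3, 0, 0, 43.3, 0]]
  ]
}}

```text
t: 7.47
tcp_pos: [0.6359, -0.1396, 0.1504]
tool_rot: [0.997, -0.076, -0.001, -0.001]
force: [-0.4, -0.1, -0.3]
finger_gap: 0.001
gripper_force: 0.0
```

```bash
python3 -c "
from h import *
import cv2
a=cams.snapshot('top')[180:320,235:415,::-1]
cv2.imwrite('pics/a3.png',cv2.resize(a,None,fx=4.25,fy=4.25,interpolation=cv2.INTER_CUBIC))
rows([(.639,-.141,.054,-.154)])"
```

```text
t 7.5167 tcp [ 0.6361 -0.1395  0.1506] yaw -0.153 F [-0.5  0.3  0.4] gap -0.0009905252255669264 tilt [-1.6e-03  9.0e-04 -1.0e+00]
[0.3 0.1 9.7] 0.1
```

View pics/a3.png

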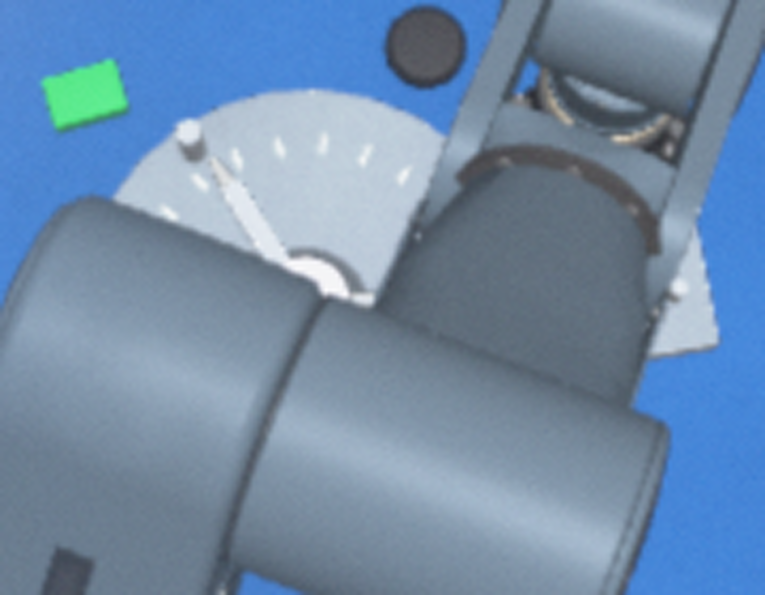

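The tip is now at (213,160), next to the tall post at (189,131).

```bash
python3 -c "
from h import *
t=crop(213,160,.044)[:2]-hub;p=np.array([.6698,.0974])-hub
for h2 in((0,0),(-.0015,.0005),(.0015,0)):
  a=t-h2;b=p-h2;print(np.arctan2(a[1],a[0]),np.arctan2(b[1],b[0]),np.linalg.norm(a))
"
```

```text
0.5459767557590668 0.5882227708711788 0.1096114160660243
0.5350746356222209 0.5783896158587226 0.11064029537057808
0.5531665454762225 0.5948959789028412 0.1083322852958691
```

Emit:
{"api": "carry_out", "payload": {
  "targets": [
    [[0.3, 0.1, 3, 0, 0, 0, 0], [0.3, 0.1, 6, 0, 0, 0, 0], [0.3, 0.1, 8, 0, 0, 0, 0], [0.3, 0.1, 9.7, 0, 0, 0, 0], [0.3, 0.1, 9.7, 0, 0, 0, 0], [0.3, 0.1, 9.7, 0, 0, 0, 0]]
  ]
}}

```text
t: 8.02
tcp_pos: [0.639, -0.1413, 0.0533]
tool_rot: [0.997, -0.076, -0.001, -0.0]
force: [0.1, -1.2, 0.5]
finger_gap: 0.001
gripper_force: 0.0
```

```bash
python3 -c "
import h
from h import *
h.hub=np.array([.566,-.170])
rows(arc([-.154],.068,.03)+arc(-.154-.06*np.arange(1,17),.068,.0177))"
```

```text
t 8.0167 tcp [ 0.639  -0.1413  0.0533] yaw -0.153 F [ 0.1 -1.2  0.5] gap 0.0012354330573525905 tilt [-0.0024  0.0011 -1.    ]
[ 0.   1.  -0.1] 0.1
[ 0.1  2.6 -0.1] 3.5
[ 0.2  3.  -0.1] 6.9
[ 0.2  3.4 -0.1] 10.4
[ 0.3  3.9 -0.1] 13.8
[ 0.2  4.3 -0.1] 17.2
[ 0.2  4.7 -0.1] 20.7
[ 0.2  5.1 -0.1] 24.1
[ 0.1  5.5 -0.1] 27.6
[-0.   5.9 -0.1] 31.0
[-0.2  6.3 -0.1] 34.4
[-0.3  6.7 -0.1] 37.9
[-0.5  7.1 -0.1] 41.3
[-0.7  7.5 -0.1] 44.7
[-0.9  7.8 -0.1] 48.2
[-1.2  8.2 -0.1] 51.6
[-1.4  8.5 -0.1] 55.1
```

The arm may have gone slightly past the post. I'll check from the side camera before moving the clamp.

```bash
python3 -c "
from h import *
import cv2
a=cams.snapshot('side')[195:315,255:405,::-1]
cv2.imwrite('pics/s3.png',cv2.resize(a,None,fx=5,fy=5,interpolation=cv2.INTER_CUBIC))"
```

```text
(no output)
```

View pics/s3.png

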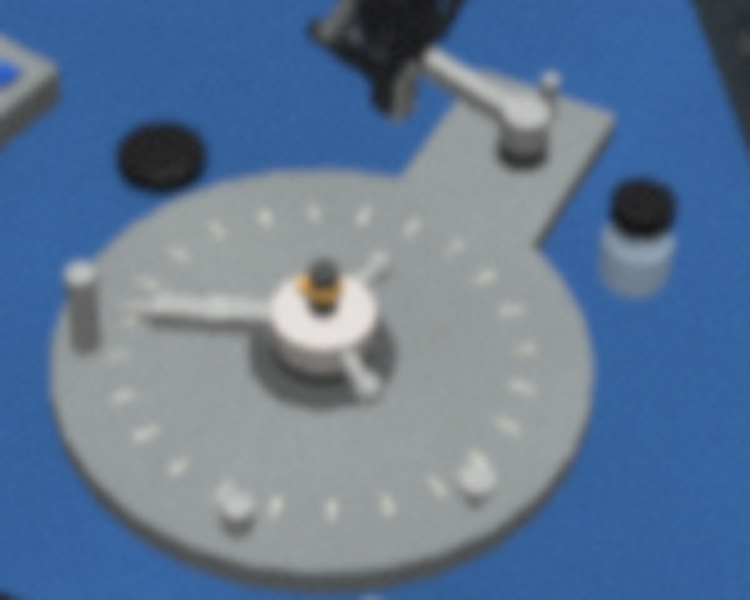

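```bash
python3 -c "
from h import *
H=np.array([.5645,.0277]);f=lambda *a:side(*a)[:2]-H
A=lambda p:np.arctan2(p[1],p[0])
print('post44',A(f(83,313,.044)),A(f(81,270,.075)),'line@post',A(f(83,306,.044)),'tip',A(f(118,306,.044)),np.linalg.norm(f(118,306,.044)))
for s,o in(((375,262),2.1),((370,385),-2.1)):
  p=f(*s,.044);print((A(p)+o)%6.283,np.linalg.norm(p))
d=f(150,309,.044)-f(250,311,.044);print('bar dir',A(d))
"
```

```text
post44 0.5950296785943631 0.5854316648202353 line@post 0.5551769298515288 tip 0.5398046789950299 0.10886516127544942
0.6046960034993762 0.05276812724286072
0.5991293405079214 0.050063163009504995
bar dir 0.6184812591736175
```

The tip reads 0.54 to 0.56 rad, the spokes 0.60 and the post 0.59, so the arm is within about 6 mm of the post axis at worst. That is inside tolerance, so I'll push the clamp now.

Emit:
{"api": "carry_out", "payload": {
  "targets": [
    [[0, 0.5, -0.1, 0, 0, 0, 0], [0, 1.0, -0.1, 0, 0, 0, 0], [0, 1.5, -0.1, 0, 0, 0, 0], [0, 2.0, -0.1, 0, 0, 1, 0], [0.1, 2.4, -0.1, 0, 0, 3, 0], [0.2, 2.9, -0.1, 0, 0, 6.5, 0], [0.2, 3.4, -0.1, 0, 0, 10.4, 0], [0.3, 3.9, -0.1, 0, 0, 13.8, 0], [0.2, 4.3, -0.1, 0, 0, 17.2, 0], [0.2, 4.7, -0.1, 0, 0, 20.7, 0], [0.2, 5.1, -0.1, 0, 0, 24.1, 0], [0.1, 5.5, -0.1, 0, 0, 27.6, 0]]
  ]
}}

```text
t: 9.07
tcp_pos: [0.6324, -0.198, 0.0556]
tool_rot: [0.949, -0.315, 0.0, -0.0]
force: [0.9, 1.7, 0.5]
finger_gap: -0.001
gripper_force: 0.9
```

```bash
python3 -c "
import h
from h import *
h.hub=np.array([.566,-.170])
rows(arc(np.r_[-.7:-1.05:-.06,-1.06,-1.09,-1.12],.068,.0177))"
```

```text
t 9.0667 tcp [ 0.6324 -0.198   0.0556] yaw -0.642 F [0.9 1.7 0.5] gap -0.0007502200692086541 tilt [ 9.e-04  6.e-04 -1.e+00]
[-0.1  0.4  0.2] 3.3
[-0.   0.8  0.2] 6.8
[0.  1.2 0.2] 10.2
[0.  1.6 0.2] 13.7
[0.  2.  0.2] 17.1
[-0.   2.5  0.2] 20.5
[-0.1  2.9  0.2] 24.0
[-0.1  3.1  0.2] 25.7
[-0.1  3.3  0.2] 27.4
```

Emit:
{"api": "carry_out", "payload": {
  "targets": [
    [[-0.1, 0.4, 0.1, 0, 0, 3.3, 0], [0, 0.8, 0.1, 0, 0, 6.8, 0], [0, 1.2, 0.1, 0, 0, 10.2, 0], [0, 1.6, 0.1, 0, 0, 13.7, 0], [0, 2.0, 0.1, 0, 0, 17.1, 0], [0, 2.3, 0.1, 0, 0, 19.5, 0], [0, 2.5, 0.1, 0, 0, 21, 0], [0, 2.6, 0.1, 0, 0, 22.5, 0], [-0.1, 2.7, 0.1, 0, 0, 23, 0], [-0.1, 2.8, 0.1, 0, 0, 24, 0], [-0.1, 2.9, 0.1, 0, 0, 24, 0]]
  ]
}}

```text
t: 9.98
tcp_pos: [0.6144, -0.2205, 0.0543]
tool_rot: [0.864, -0.504, 0.0, -0.0]
force: [1.7, 1.0, 1.4]
finger_gap: 0.003
gripper_force: 0.8
```

```bash
python3 -c "
import h
from h import *
h.hub=np.array([.566,-.170])
rows(arc([-1.09,-1.12,-1.15],.068,.0177))"
```

```text
t 9.9833 tcp [ 0.6144 -0.2205  0.0543] yaw -1.056 F [1.7 1.  1.4] gap 0.0031982152157577688 tilt [ 8.e-04 -3.e-04 -1.e+00]
[0.1 0.2 0. ] 1.9
[0.1 0.4 0. ] 3.6
[0.2 0.6 0. ] 5.4
```

Nearly home. I'll push until the stop resists.

Emit:
{"api": "carry_out", "payload": {
  "targets": [
    [[0, 0.1, 0, 0, 0, 1, 0], [0, 0.2, 0, 0, 0, 2, 0], [0, 0.25, 0, 0, 0, 2, 0], [0, 0.3, 0, 0, 0, 2, 0], [0, 0.3, 0, 0, 0, 2, 0]]
  ]
}}

```text
t: 10.4
tcp_pos: [0.6142, -0.2211, 0.0545]
tool_rot: [0.855, -0.519, 0.003, -0.002]
force: [7.6, 3.4, -1.4]
finger_gap: 0.001
gripper_force: 4.1
```

The 8 N resistance with no travel means the lever is at its stop. I'll back off and lift, keeping clear of the camera's view.

Emit:
{"api": "carry_out", "payload": {
  "targets": [
    [[0, 0.3, 0, 0, 0, 0, 0], [0, 0, 0, 0, 0, 0, 0], [0, -1, 0, 0, 0, 0, 0], [0, -2, 0, 0, 0, 0, 0], [0, -2.5, -2, 0, 0, 0, 0], [0, -2.5, -5, 0, 0, 0, 0], [0, -2.5, -9, 0, 0, 0, 0], [0, -2.5, -13, 0, 0, 0, 0], [0, -2.5, -16, 0, 0, 0, 0], [0, -2.5, -16, 0, 0, 0, 0]]
  ]
}}

```text
t: 11.23
tcp_pos: [0.6373, -0.2117, 0.2219]
tool_rot: [0.855, -0.519, 0.007, -0.0]
force: [0.9, -1.0, 0.0]
finger_gap: -0.004
gripper_force: 0.0
```

Emit:
{"api": "carry_out", "payload": {
  "targets": [
    [[22, 0, 0, 0, 0, 0, 0], [22, 0, 0, 0, 0, 0, 0], [22, 0, 0, 0, 0, 0, 0], [22, 0, 0, 0, 0, 0, 0], [22, 0, 0, 0, 0, 0, 0], [22, 0, 0, 0, 0, 0, 0], [22, 0, 0, 0, 0, 0, 0], [22, 0, 0, 0, 0, 0, 0], [22, 0, 0, 0, 0, 0, 0]]
  ]
}}

```text
t: 11.98
tcp_pos: [0.7347, -0.4035, 0.2129]
tool_rot: [0.855, -0.518, -0.002, -0.0]
force: [-0.0, -0.4, 0.3]
finger_gap: 0.003
gripper_force: 0.0
```

```bash
python3 -c "
from h import *
import cv2
a=cams.snapshot('top')[180:320,235:415,::-1]
cv2.imwrite('pics/a4.png',cv2.resize(a,None,fx=4.25,fy=4.25,interpolation=cv2.INTER_CUBIC))
rows([])"
```

```text
t 12.0333 tcp [ 0.7349 -0.4032  0.2135] yaw -1.089 F [-1.3  0.8  0.7] gap -0.004077774540575177 tilt [-0.0021  0.0018 -1.    ]
```

View pics/a4.png

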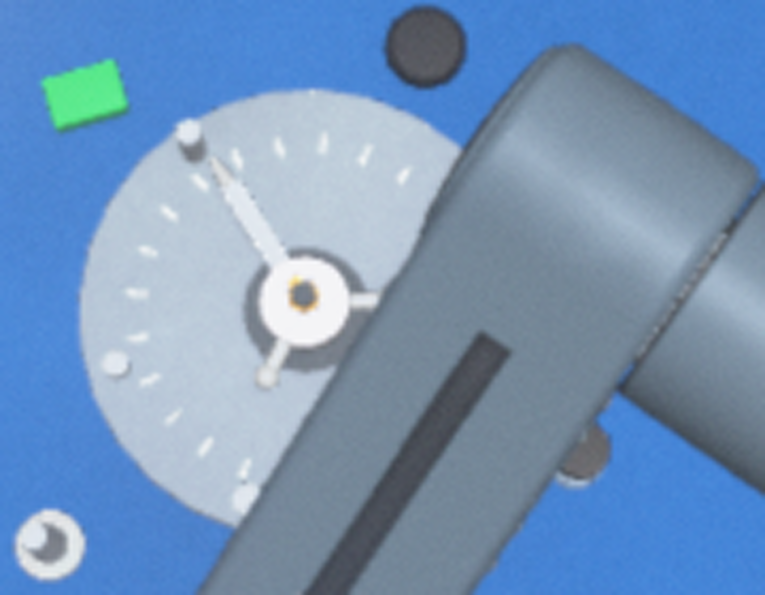

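The arm still points at the tall post, with its tip at (213,160). The visible loose things have not moved. The lever is hidden behind the robot here, but contact force showed it home at about -1.1 rad.

```bash
python3 -c "
from station import sign_off
print(sign_off())"
```

```text
the job is handed in; nothing more can be done
None
```

I handed the job in, with no verdict shown: the long arm points at the tallest post (my measurements put its line at most about 6 mm off, limit 11 mm), and the clamp lever is against its stop, judged by the 8 N push force because the robot hid it in the last picture.

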